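# Hook the orange cover into the power box and swing it shut

## Robot

A 6-joint arm with a two-finger parallel gripper is mounted at the origin on the work surface. World frame = base frame: x ahead of the robot, y to its left, z up, the work surface at z = 0. Lengths are in m, angles in rad, forces in N, time in s.
With the tool pointing down it reaches from about 0.225 to 0.875 m from the base axis. Payload 3.4 kg.
Tool frame: the origin (TCP) lies between the finger pads; the fingertips stand 11 mm ahead of it and the grasp point (between the pads) lies 8 mm behind it (tips_ahead is the distance from the TCP to the fingertips, in m); z points along the fingers, x is the direction in which the jaws open and shut, and the axes are right-handed (so a half turn about z gives the same grasp; the last joint's range is limited). The gripper opens to 85 mm and grips with 20 to 120 N. Pads are 22 mm wide; open, the fingers measure 114 mm over their backs; the gripper's body (76 mm by 85 mm) begins 54 mm behind the grasp point. The pads swing forward as they close: fully open they stand 13 mm farther back than shut.
Start: joints at [-1.381, 0.276, 1.505, -0, 1.361, -0.121], TCP at [0.176, -0.547, 0.222] pointing down, gripper open.
Joint ranges: [-2.89, 2.89], [-0.75, 2.08], [0.22, 2.7], [-1.18, 4.32], [0.11, 2.71], [-2.7, 2.7]. Speed limits (rad/s): [2.57, 2.57, 3.14, 3.14, 3.14, 3.14].

## Interface

Orientations are given as a unit quaternion [w, x, y, z].
In Python, from rig import get_state, get_image, sign_off, masks_of, tips_ahead gives the robot as it stands.
- The arm moves only by the tool play_rows, never from a script. Its argument "series" is a list of rows, each an object of numbers: "fingers": the closure, from -1 (fully open) to 1 (shut); "dx", "dy", "dz": the shift along the world's x, y, z in mm; "turn": the turn about the world's z in rad. A call has 1 to 20 rows; each row shifts and turns the pose as measured when the row begins; what a row does not reach is not made up. A row lasts 1/12 s, in which the tool goes at most 41.7 mm and 7.16 degrees, less where a joint would pass 70% of its speed; a pose out of reach is approached as far as the arm can. A call with a gripper value outside its range is refused whole. The fingers move at their own pace and stop on an object; "squeeze" is the grip in N (left out, the last holds). Time passes only in rows, so rows that do not move let the fingers close. It gives the time, the measured TCP pose, the force and the opening at its end, in the units of the state.
- get_state(): the state, without advancing time (a new reading comes with each control period).
- get_image(name): name is "side" or "top"; returns a dict with "pixels" (420x560x3 uint8, red, green, blue), "vfov" (degrees; the focal length in pixels is half the picture's height over the tangent of half this angle, whatever the lens; pixels are square), "cx", "cy" (the principal point, pixels), "dist" ([k1, k2, p1, p2, k3] as OpenCV has them; the pictures are not rectified), "rvec" (rotation vector, rad) and "tvec" (3), from world to camera coordinates, as OpenCV has them. Camera axes: x right, y down, z forward; pixel columns grow to the right and rows downward; lengths in m; the calibration is good to about 2 mm. A picture is of the moment at which its call begins. There is no depth.
- sign_off(): hands the job in, once; it reports no verdict.
Trained networks look in a picture, given as the dict that the camera call returned (one of the last four; its "shot" number tells which), for a name from the list of things; names that differ only in an ending like _2 or _b are one class to them, and where a whole thing is asked for, a point or a joint stands for the part that bears it (a point fixed in the world has none). Each returns a list of dicts, best first, with "p" (0 to 1); they miss things now and then, are a little off and sometimes report something else, mostly with a low value. They report only what shows in the picture. A call takes as long as a camera call. They do not tell look-alikes from the thing itself.
- masks_of(picture, label): "region" (420x560 bool, what is visible of it) and "xy" ([column, row] in pixels, amid what is visible of it).
The state is a dict: "clock": time; "qpos": joint angles; "qd": joint speeds; "effort": joint torques, N m; "position": TCP position; "ee_rot": TCP orientation; "contact_force": force on the tool from outside, world axes, zero at the start; "moment": the same for the moment, N m; "width": finger opening in m.
Only numpy, scipy, OpenCV 4.12 (cv2) and the standard library are available. Lean on these libraries where they do the work, as an engineer would, in place of code of your own. Each camera call takes 0.05 s, during which the arm holds its last target. There are 200 camera calls.

## Task

The small grey power box on the workshop table stands open: put its orange cover back on. Hook the cover's lip under the dark ledge of the box with the cover clearly tilted (about twenty-five degrees), then lower it by the handle, without letting it drop, until it lies flat and fully home in its pocket, and let go. Do not disturb the blue cover, which has no lip and belongs to another box.

Things in the scene. Friction and masses are not known exactly. Their poses are not given: they have to be found in the camera images.
- power_box: Fixed grey box, 210x140 mm, origin mid-underside. Dark ledge at -x (robot side): z 84-90, ends at x=-45, hollow below to x=-91. Pocket x -45 to 91, then end stop up to z 98. Cover rests on side walls, tops z 84; inside free for y -56 to 56, z above 47. Seated mid-pocket: handle at (15,0,116), lip tip (-67,0,73), axes as the box's, play +-8 in x, +-10 in y.
- orange_grip (a point): Centre of the orange cover's black handle bar: 18 (x) x 64 (y) x 20 mm, 16 mm gap below; at the centre of mass. Cover (about 350 g) lies flat at first, this point 46 mm up. Cover axes: z up, lip at -x end. Plate 120x136x6 mm: from here x -52 to 68, underside z -32. Foot rib at x 38-46 down to z -46, 92 wide.
- orange_lip (a point): Mid tip of the orange cover's lip, at (-82,0,-43) mm from the handle centre in cover axes. The lip is a tongue 92 mm wide, 6 mm thick, sticking out 30 mm beyond the plate's -x edge and hung from it by a web, its top 8 mm below the plate's underside.
- blue_grip (a point): Centre of the black handle bar of the blue cover, 46 mm above the table: a loose bystander with the same plate and handle but no lip. Leave it alone.
Mind the look-alikes: they are no part of the job. What is shaped like the part that bears orange_grip but green is not meant.

How it is judged:
On the way, in this order (a step that is already met when the one before it is completed fails the run):
1. the lip of the orange cover is under the ledge, its tip at least 8 mm past the ledge's edge, with the cover tilted by more than 5 degrees (x of orange_lip in the frame of power_box between -0.095 and -0.053 m and z of orange_lip in the frame of power_box between 0.02 and 0.083 m and y of orange_lip in the frame of power_box between -0.03 and 0.03 m and angle between orange_grip's own z axis and vertical between 0.09 and 1 rad), for 0.1 s.
2. the cover is down to within 4.5 degrees of level, lip under the ledge, with the gripper's fingers still on it (x of orange_lip in the frame of power_box between -0.095 and -0.053 m and z of orange_lip in the frame of power_box between 0.02 and 0.083 m and y of orange_lip in the frame of power_box between -0.03 and 0.03 m and angle between orange_grip's own z axis and vertical below 0.08 rad and z of orange_grip in the frame of power_box below 0.124 m and contact force between the fingers and anything else above 0.3 N), for 0.1 s.
At the end, for the whole second after the job is handed in: The orange cover lies at rest in the pocket of the power box: its lip under the ledge (tip at least 8 mm past the edge), its handle centre within 13 mm of mid pocket along the box, 15 mm across and 5 mm in height, level within 4 degrees and in line with the box within 11 degrees (x of orange_lip in the frame of power_box between -0.095 and -0.053 m and z of orange_lip in the frame of power_box between 0.02 and 0.083 m and y of orange_lip in the frame of power_box between -0.03 and 0.03 m and x of orange_grip in the frame of power_box between 0.002 and 0.028 m and y of orange_grip in the frame of power_box between -0.015 and 0.015 m and z of orange_grip in the frame of power_box between 0.111 and 0.121 m and angle between orange_grip's own z axis and vertical below 0.07 rad and angle between the x axis of orange_grip and the x axis of power_box, either way round below 0.2 rad); the robot touches nothing.
It fails at once if the blue cover is moved by more than 30 mm (distance of blue_grip from where it was at the start of the episode above 0.03 m).
It also fails if it takes over 43 s, if anything falls off the work surface, if the arm or the gripper's body presses on something with over 40 N, if the wrist force passes 120 N, or if a joint passes its speed limit or range.

## Working session

There is one attempt and no reset: what is moved stays moved. The work goes in short steps, Python scripts to look and compute and a tool call to move; the robot and the scene stay as the last step left them, time stands still between calls to the robot, and variables do not carry over. Pictures are saved under pics/ and viewed, about 8 in all and at most 12, crops included, and the job is handed in when it is done.

Besides the shell and the picture viewer there is one more tool, called after "Request:" by a JSON object that holds its "name" and its "arguments". play_rows: Moves the arm, as the interface text tells. Its arguments: {"type":"object","properties":{"series":{"type":"array"},"squeeze":{"type":"number"}},"required":["series"]}

```bash
mkdir -p pics; ls; cat > h.py <<'E'
import numpy as np, cv2
from rig import *
def K(p):
    f=p["pixels"].shape[0]/2/np.tan(np.radians(p["vfov"])/2)
    return np.array([[f,0,p["cx"]],[0,f,p["cy"]],[0,0,1.]])
def proj(p,X):
    return cv2.projectPoints(np.array(X,float).reshape(-1,3),np.array(p["rvec"]),np.array(p["tvec"]),K(p),np.array(p["dist"]))[0][:,0]
def ray(p,uv):
    n=cv2.undistortPoints(np.array(uv,float).reshape(-1,1,2),K(p),np.array(p["dist"]))[:,0]
    R=cv2.Rodrigues(np.array(p["rvec"],float))[0]; t=np.array(p["tvec"],float).ravel()
    return -R.T@t, np.c_[n,np.ones(len(n))]@R
def onz(p,uv,z):
    c,d=ray(p,uv); return c+d*((z-c[2])/d[:,2])[:,None]
E
python3 - <<'E'
from h import *
for n in("top","side"):
    p=get_image(n); cv2.imwrite(f"pics/{n}0.png",p["pixels"][...,::-1])
    c,_=ray(p,[[280,210]]); print(n,c.round(3),p["vfov"],p["dist"])
    for l in("power_box","orange_grip","blue_grip"):
        for m in masks_of(p,l):
            print(l,round(m["p"],2),np.round(m["xy"]),m["region"].sum(), onz(p,[m["xy"]],.04).round(3), p["pixels"][m["region"]].mean(0).round())
s=get_state();print(s["position"],s["ee_rot"],s["width"],tips_ahead)
E
```

```text
pics
top [0.401 0.061 0.974] 49.74234045057827 [-0.01052483  0.          0.          0.          0.        ]
power_box 0.85 [296. 182.] 7881 [[0.538 0.012 0.04 ]] [75. 76. 74.]
orange_grip 0.93 [390. 284.] 4317 [[ 0.323 -0.175  0.04 ]] [23. 62. 30.]
orange_grip 0.86 [172. 163.] 4187 [[0.582 0.272 0.04 ]] [125.  70.  30.]
orange_grip 0.68 [132. 264.] 4315 [[0.375 0.352 0.04 ]] [31. 85. 42.]
blue_grip 0.86 [434. 173.] 3520 [[ 0.553 -0.275  0.04 ]] [ 25.  55. 103.]
side [0.018 0.875 0.582] 47.455634079696225 [-0.14949215  0.          0.          0.          0.        ]
power_box 0.74 [256. 194.] 5821 [[0.545 0.007 0.04 ]] [97. 92. 88.]
orange_grip 0.76 [175. 258.] 2975 [[0.551 0.308 0.04 ]] [172. 106.  49.]
orange_grip 0.68 [235. 316.] 4296 [[0.359 0.392 0.04 ]] [ 76. 130.  71.]
blue_grip 0.62 [305. 156.] 892 [[ 0.539 -0.252  0.04 ]] [ 72.  90. 135.]
[ 0.17583194 -0.54740909  0.22208638] [-7.14530765e-05  8.08019816e-01 -5.89155300e-01 -6.59664008e-05] 0.08558609412650399 0.011
```

View pics/top0.png

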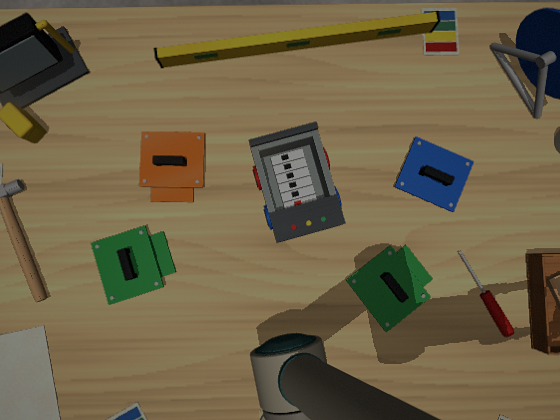

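View pics/side0.png

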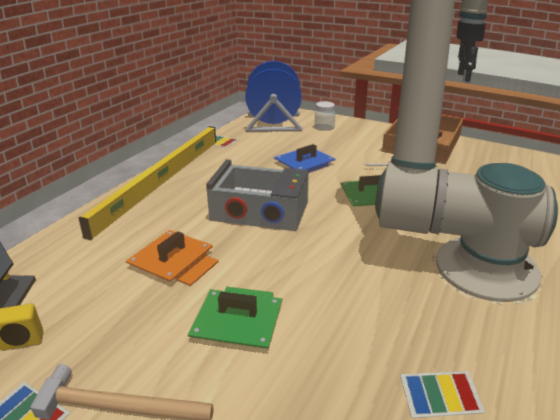

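```bash
cat > fit.py <<'E'
from h import *
from scipy.optimize import minimize
def place(P,q): 
    c,s=np.cos(q[2]),np.sin(q[2]); P=np.array(P,float)/1000
    return np.c_[q[0]+c*P[:,0]-s*P[:,1], q[1]+s*P[:,0]+c*P[:,1], P[:,2]]
def bx(x0,x1,y,z0,z1): return [(x,s*y,z) for x in(x0,x1) for s in(-1,1) for z in(z0,z1)]
BOX=[bx(-105,105,70,0,84),bx(-105,-45,70,0,90),bx(91,105,70,0,98)]
COV=[bx(-52,68,68,14,20),bx(-82,-50,46,0,6),bx(-9,9,32,36,56),bx(-9,9,32,20,56)]
def sil(p,M,q):
    m=np.zeros((1680,2240),np.uint8)
    for b in M: cv2.fillConvexPoly(m,cv2.convexHull((proj(p,place(b,q))*4).round().astype(np.int32)),1)
    return cv2.resize(m.astype(np.float32),(560,420),interpolation=cv2.INTER_AREA)
def fit(ps,ms,M,q):
    def cost(q): return sum(np.abs(sil(p,M,q)-m).sum()/m.sum() for p,m in zip(ps,ms))
    for st in(.02,.006):
        r=minimize(cost,q,method="Nelder-Mead",options=dict(initial_simplex=[q]+[np.add(q,d) for d in np.diag([st,st,st*6])],xatol=1e-4,fatol=1e-4)); q=r.x
    return q,r.fun
E
python3 - <<'E'
from fit import *
T,S=get_image("top"),get_image("side")
def best(p,l,xy): return min(masks_of(p,l),key=lambda m:np.hypot(*np.subtract(m["xy"],xy)))["region"].astype(np.float32)
mb=[best(T,"power_box",(296,182)),best(S,"power_box",(256,194))]
mc=[best(T,"orange_grip",(172,163)),best(S,"orange_grip",(175,258))]
out=[]
for M,m,q in((BOX,mb,[.538,.012,.24]),(COV,mc,[.582,.272,0])):
    for i in([0],[1],[0,1]):
        r=fit([(T,S)[k] for k in i],[m[k] for k in i],M,q); print(i,r[0].round(4),round(r[1],3))
    out.append(r[0])
im=[]
for p in(T,S):
    a=cv2.resize(p["pixels"][...,::-1].copy(),None,fx=3,fy=3,interpolation=cv2.INTER_CUBIC)
    for M,q in zip((BOX,COV),out):
        for b in M[:3]:
            v=(proj(p,place(b,q))*3+1).astype(int)
            for i in range(8):
                for j in(1,2,4):
                    if i&j==0: cv2.line(a,tuple(map(int,v[i])),tuple(map(int,v[i|j])),(255,255,0),1)
    im.append(a)
cv2.imwrite("pics/fit.png",np.hstack([im[0][320:760,360:1060],im[1][420:860,340:960]])[:, ::1][:, :][:600])
a=np.vstack([im[0][350:750,380:1080][:300+100],np.pad(im[1][450:900,350:950],((0,0),(0,100),(0,0)))]);cv2.imwrite("pics/fit.png",cv2.resize(a,None,fx=.7,fy=.7,interpolation=cv2.INTER_AREA))
E
```

```text
[0] [0.5315 0.0139 0.2509] 0.04
[1] [0.5299 0.0148 0.2735] 0.029
[0, 1] [0.5309 0.0144 0.2585] 0.074
[0] [ 1.0346  0.1564 -3.3244] 1.0
[1] [ 0.5856  0.2782 -0.0273] 0.065
[0, 1] [ 0.5856  0.2784 -0.0375] 2.024
```

View pics/fit.png

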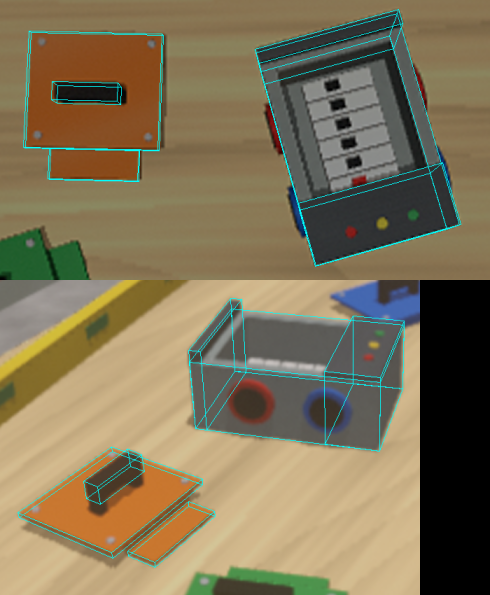

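```bash
python3 - <<'E'
from fit import *
T,S=get_image("top"),get_image("side")
ms=[]
for p,(u,v) in((T,(172,163)),(S,(175,258))):
    h=cv2.cvtColor(p["pixels"],cv2.COLOR_RGB2HSV); m=cv2.inRange(h,(5,170,40),(14,255,255))
    w=np.zeros_like(m); w[v-50:v+50,u-60:u+60]=1; m*=w
    m=cv2.morphologyEx(m,cv2.MORPH_OPEN,np.ones((3,3)))
    c=max(cv2.findContours(m,0,1)[0],key=cv2.contourArea); f=np.zeros_like(m); cv2.drawContours(f,[c],-1,1,-1); ms.append(f.astype(np.float32)); print(f.sum())
for i in([0],[1]):
    r=fit([(T,S)[k] for k in i],[ms[k] for k in i],COV,[.583,.275,0.]); print(i,r[0].round(4),round(r[1],3))
# handle centre from dark pixels in top view
g=T["pixels"].max(2)[150:172,145:195]; y,x=np.nonzero(g<45); print(len(x),onz(T,[[x.mean()+145,y.mean()+150]],.05).round(4), cv2.minAreaRect(np.c_[x,y].astype(np.int32)))
s=get_state(); print(s["clock"])
E
```

```text
4003
2275
[0] [ 0.5855  0.2755 -0.0425] 0.06
[1] [ 0.5868  0.2772 -0.0374] 0.379
307 [[0.5855 0.2743 0.05  ]] ((24.5, 10.5), (9.0, 33.0), 90.0)
0.8
```

Request:
{"name": "play_rows", "arguments": {"series": [{"dx": 18,"dy": 37,"turn": -0.1},{"dx": 18,"dy": 37,"turn": -0.1},{"dx": 18,"dy": 37,"turn": -0.1},{"dx": 18,"dy": 37},{"dx": 18,"dy": 37},{"dx": 18,"dy": 37},{"dx": 18,"dy": 37},{"dx": 18,"dy": 37},{"dx": 18,"dy": 37},{"dx": 18,"dy": 37},{"dx": 18,"dy": 37},{"dx": 18,"dy": 37},{"dx": 18,"dy": 37},{"dx": 18,"dy": 37},{"dx": 18,"dy": 37},{"dx": 18,"dy": 37},{"dx": 18,"dy": 37},{"dx": 18,"dy": 37},{"dx": 18,"dy": 37},{"dx": 18,"dy": 37}]}}

```text
invalid input at $.series[0]: expected keys fingers, dx, dy, dz, turn
```

Request:
{"name": "play_rows", "arguments": {"series": [{"fingers": -1,"dx": 18,"dy": 37,"dz": 0,"turn": -0.1},{"fingers": -1,"dx": 18,"dy": 37,"dz": 0,"turn": -0.1},{"fingers": -1,"dx": 18,"dy": 37,"dz": 0,"turn": -0.1},{"fingers": -1,"dx": 18,"dy": 37,"dz": 0,"turn": 0},{"fingers": -1,"dx": 18,"dy": 37,"dz": 0,"turn": 0},{"fingers": -1,"dx": 18,"dy": 37,"dz": 0,"turn": 0},{"fingers": -1,"dx": 18,"dy": 37,"dz": 0,"turn": 0},{"fingers": -1,"dx": 18,"dy": 37,"dz": 0,"turn": 0},{"fingers": -1,"dx": 18,"dy": 37,"dz": 0,"turn": 0},{"fingers": -1,"dx": 18,"dy": 37,"dz": 0,"turn": 0},{"fingers": -1,"dx": 18,"dy": 37,"dz": 0,"turn": 0},{"fingers": -1,"dx": 18,"dy": 37,"dz": 0,"turn": 0},{"fingers": -1,"dx": 18,"dy": 37,"dz": 0,"turn": 0},{"fingers": -1,"dx": 18,"dy": 37,"dz": 0,"turn": 0},{"fingers": -1,"dx": 18,"dy": 37,"dz": 0,"turn": 0},{"fingers": -1,"dx": 18,"dy": 37,"dz": 0,"turn": 0},{"fingers": -1,"dx": 18,"dy": 37,"dz": 0,"turn": 0},{"fingers": -1,"dx": 18,"dy": 37,"dz": 0,"turn": 0},{"fingers": -1,"dx": 18,"dy": 37,"dz": 0,"turn": 0},{"fingers": -1,"dx": 18,"dy": 37,"dz": 0,"turn": 0}], "squeeze": 30}}

```text
clock: 2.47
position: [0.5315, 0.1995, 0.2252]
ee_rot: [0.0, -0.701, 0.714, -0.009]
contact_force: [0.9, -0.8, 0.2]
width: 0.0855
```

Request:
{"name": "play_rows", "arguments": {"series": [{"fingers": -1,"dx": 18,"dy": 25,"dz": -20,"turn": -0.02},{"fingers": -1,"dx": 18,"dy": 25,"dz": -20,"turn": 0},{"fingers": -1,"dx": 18,"dy": 26,"dz": -20,"turn": 0},{"fingers": -1,"dx": 0,"dy": 0,"dz": -30,"turn": 0},{"fingers": -1,"dx": 0,"dy": 0,"dz": -20,"turn": 0},{"fingers": -1,"dx": 0,"dy": 0,"dz": 0,"turn": 0}]}}

```text
clock: 2.97
position: [0.5933, 0.292, 0.112]
ee_rot: [0.007, -0.697, 0.717, -0.01]
contact_force: [-1.0, 0.2, -0.0]
width: 0.0857
```

```bash
cat > st.py <<'E'
from h import *
def st():
    s=get_state();q=s["ee_rot"];y=2*np.arctan2(q[2],q[1]); y=(y+np.pi/2+np.pi/2)%np.pi-np.pi/2
    print("t",s["clock"],"pos",np.round(s["position"],4),"yaw_as_cover",round(y,4),"F",np.round(s["contact_force"],1),"M",np.round(s["moment"],2),"w",round(s["width"],4)); return s
E
python3 -c "from st import *;st()"
```

```text
t 2.9667 pos [0.5933 0.292  0.112 ] yaw_as_cover -0.0288 F [-1.   0.2 -0. ] M [0.02 0.03 0.03] w 0.0857
```

Request:
{"name": "play_rows", "arguments": {"series": [{"fingers": -1,"dx": -7,"dy": -16,"dz": -20,"turn": -0.01},{"fingers": -1,"dx": 0,"dy": 0,"dz": 0,"turn": 0},{"fingers": -1,"dx": 0,"dy": 0,"dz": 0,"turn": 0}]}}

```text
clock: 3.22
position: [0.5863, 0.2764, 0.0919]
ee_rot: [0.007, -0.693, 0.72, -0.01]
contact_force: [-0.2, -0.0, 0.7]
width: 0.0853
```

```bash
python3 -c "from st import *;st()"
```

```text
t 3.2167 pos [0.5863 0.2764 0.0919] yaw_as_cover -0.0383 F [-0.2 -0.   0.7] M [ 0.01 -0.02  0.02] w 0.0853
```

Request:
{"name": "play_rows", "arguments": {"series": [{"fingers": -1,"dx": 0,"dy": 0,"dz": -20,"turn": 0},{"fingers": -1,"dx": 0,"dy": 0,"dz": -20,"turn": 0},{"fingers": -1,"dx": 0,"dy": 0,"dz": 0,"turn": 0},{"fingers": -1,"dx": -1,"dy": -1,"dz": -8,"turn": 0},{"fingers": -1,"dx": 0,"dy": 0,"dz": 0,"turn": 0}]}}

```text
clock: 3.63
position: [0.5926, 0.2779, 0.0539]
ee_rot: [0.015, -0.693, 0.721, -0.013]
contact_force: [-0.2, -1.0, -0.3]
width: 0.0856
```

```bash
python3 - <<'E'
from st import *
st()
p=get_image("side"); cv2.imwrite("pics/g1.png",cv2.resize(p["pixels"][180:310,90:280][...,::-1],None,fx=4,fy=4,interpolation=cv2.INTER_CUBIC))
E
```

```text
t 3.6333 pos [0.5926 0.2779 0.0539] yaw_as_cover -0.0401 F [-0.2 -1.  -0.3] M [-0.05  0.05 -0.03] w 0.0856
```

View pics/g1.png

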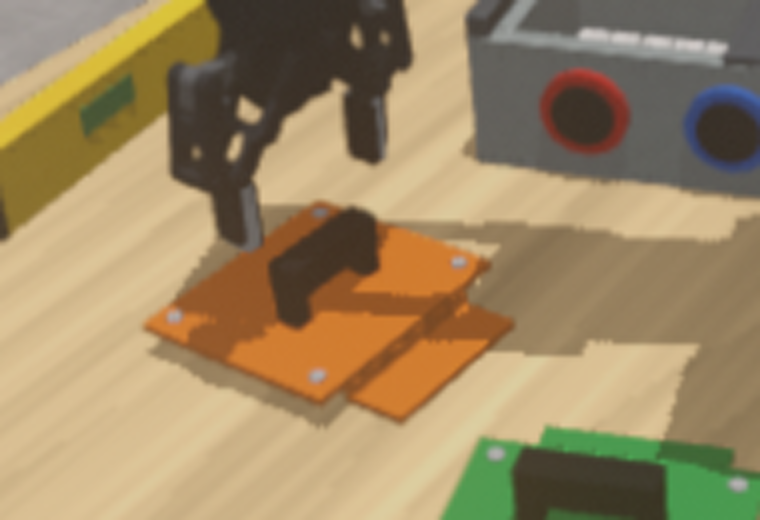

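```bash
python3 - <<'E'
from st import *
from scipy.spatial.transform import Rotation as Ro
s=st(); q=s["ee_rot"]; R=Ro.from_quat([q[1],q[2],q[3],q[0]]).as_matrix(); print(R.round(3))
p=get_image("side")
for a in(11,5,0,-5,-10): print(a,[proj(p,np.array(s["position"])+R@[x/1000,0,a/1000]).round(1)[0].tolist() for x in(-46,0,46)])
E
```

```text
t 3.6833 pos [0.594  0.2785 0.0553] yaw_as_cover -0.0401 F [0.2 0.  0.6] M [-0.01 -0.03  0.07] w 0.0855
[[-0.04  -0.998  0.044]
 [-0.999  0.04   0.004]
 [-0.005 -0.044 -0.999]]
11 [[151.9, 253.8], [167.5, 242.6], [182.2, 232.1]]
5 [[151.6, 251.3], [167.3, 240.2], [182.0, 229.7]]
0 [[151.3, 249.3], [167.0, 238.1], [181.8, 227.7]]
-5 [[151.0, 247.2], [166.8, 236.1], [181.7, 225.7]]
-10 [[150.7, 245.1], [166.6, 234.0], [181.5, 223.7]]
```

Request:
{"name": "play_rows", "arguments": {"series": [{"fingers": -1,"dx": -8,"dy": -2,"dz": -8,"turn": 0},{"fingers": -1,"dx": 0,"dy": 0,"dz": -6,"turn": 0},{"fingers": -1,"dx": 0,"dy": 0,"dz": 0,"turn": 0},{"fingers": -1,"dx": 0,"dy": 0,"dz": 0,"turn": 0}]}}

```text
clock: 4.07
position: [0.5898, 0.2779, 0.046]
ee_rot: [0.022, -0.693, 0.721, -0.016]
contact_force: [0.1, -0.2, 0.5]
width: 0.0852
```

```bash
python3 - <<'E'
from st import *
st()
p=get_image("side"); a=cv2.resize(p["pixels"][180:310,90:240][...,::-1],None,fx=4,fy=4,interpolation=cv2.INTER_CUBIC)
p=get_image("top"); b=cv2.resize(p["pixels"][115:215,120:220][...,::-1],None,fx=4,fy=4,interpolation=cv2.INTER_CUBIC)
cv2.imwrite("pics/g2.png",cv2.resize(np.hstack([a,np.pad(b,((0,120),(0,0),(0,0)))]),None,fx=.8,fy=.8))
st()
E
```

```text
t 4.0667 pos [0.5898 0.2779 0.046 ] yaw_as_cover -0.0401 F [ 0.1 -0.2  0.5] M [0.02 0.03 0.03] w 0.0852
t 4.1667 pos [0.5901 0.278  0.046 ] yaw_as_cover -0.0401 F [-0.1  0.6 -0. ] M [0.01 0.02 0.  ] w 0.0851
```

View pics/g2.png

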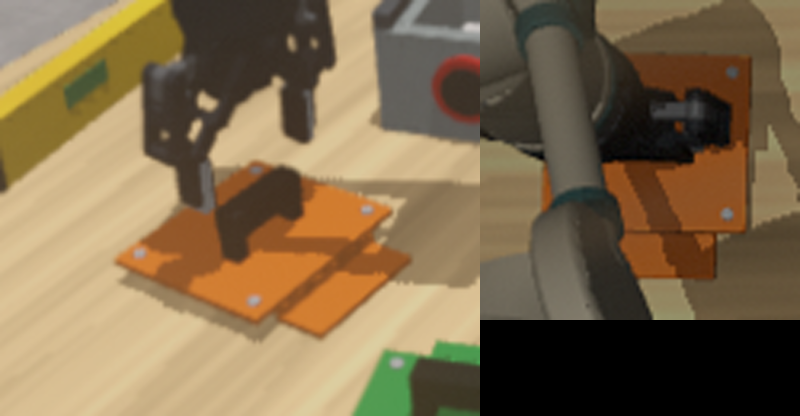

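Request:
{"name": "play_rows", "arguments": {"series": [{"fingers": -1,"dx": -6,"dy": -2,"dz": -10,"turn": 0}]}}

```text
clock: 4.25
position: [0.5873, 0.277, 0.0383]
ee_rot: [0.025, -0.692, 0.721, -0.017]
contact_force: [0.7, -0.7, 0.3]
width: 0.0854
```

```bash
python3 - <<'E'
from st import *
p=get_image("side"); p=get_image("side"); s=st()
from scipy.spatial.transform import Rotation as Ro
q=s["ee_rot"]; print(Ro.from_quat([q[1],q[2],q[3],q[0]]).as_matrix()[:,2].round(3))
E
```

```text
t 4.35 pos [0.5827 0.2755 0.0352] yaw_as_cover -0.0401 F [-0.2  1.  -0.9] M [-0. -0. -0.] w 0.0853
[ 0.051  0.006 -0.999]
```

Request:
{"name": "play_rows", "arguments": {"series": [{"fingers": 1,"dx": 2,"dy": 0,"dz": 0,"turn": 0},{"fingers": 1,"dx": 0,"dy": 0,"dz": 0,"turn": 0},{"fingers": 1,"dx": 0,"dy": 0,"dz": 0,"turn": 0},{"fingers": 1,"dx": 0,"dy": 0,"dz": 0,"turn": 0},{"fingers": 1,"dx": 0,"dy": 0,"dz": 0,"turn": 0},{"fingers": 1,"dx": 0,"dy": 0,"dz": 0,"turn": 0}], "squeeze": 30}}

```text
clock: 4.85
position: [0.586, 0.276, 0.036]
ee_rot: [0.021, -0.692, 0.721, -0.015]
contact_force: [-0.7, 0.4, -0.1]
width: 0.0626
```

```bash
python3 - <<'E'
from st import *
st()
p=get_image("side"); a=cv2.resize(p["pixels"][190:300,110:240][...,::-1],None,fx=5,fy=5,interpolation=cv2.INTER_CUBIC)
cv2.imwrite("pics/g3.png",a)
E
```

```text
t 4.85 pos [0.586 0.276 0.036] yaw_as_cover -0.0404 F [-0.7  0.4 -0.1] M [-0.01  0.15 -0.01] w 0.0626
```

View pics/g3.png

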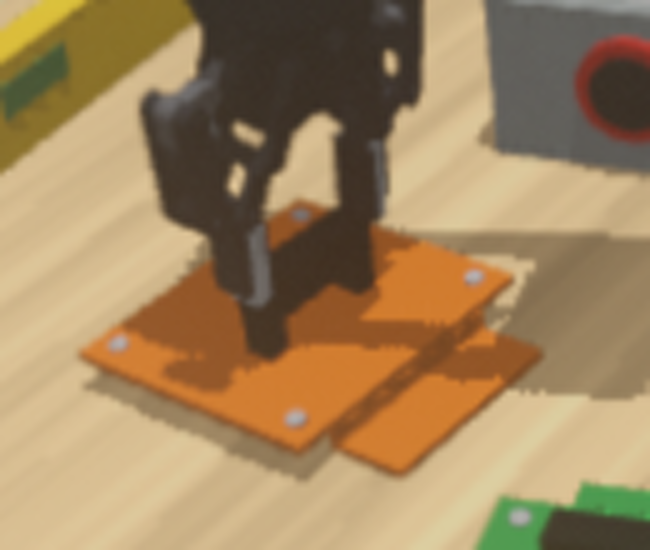

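Request:
{"name": "play_rows", "arguments": {"series": [{"fingers": -1,"dx": 0,"dy": 0,"dz": 0,"turn": 0},{"fingers": -1,"dx": 0,"dy": 0,"dz": 0,"turn": 0},{"fingers": -1,"dx": 0,"dy": 0,"dz": -10,"turn": 0},{"fingers": 1,"dx": 0,"dy": 0,"dz": 0,"turn": 0},{"fingers": 1,"dx": 0,"dy": 0,"dz": 0,"turn": 0},{"fingers": 1,"dx": 0,"dy": 0,"dz": 0,"turn": 0},{"fingers": 1,"dx": 0,"dy": 0,"dz": 0,"turn": 0},{"fingers": 1,"dx": 0,"dy": 0,"dz": 0,"turn": 0},{"fingers": 1,"dx": 0,"dy": 0,"dz": 0,"turn": 0}], "squeeze": 30}}

```text
clock: 5.65
position: [0.5874, 0.2763, 0.0261]
ee_rot: [0.022, -0.692, 0.721, -0.016]
contact_force: [-1.2, -0.3, 0.5]
width: 0.0629
```

```bash
python3 - <<'E'
from st import *
st()
p=get_image("side"); st()
E
```

```text
t 5.65 pos [0.5874 0.2763 0.0261] yaw_as_cover -0.0402 F [-1.2 -0.3  0.5] M [ 0.    0.08 -0.07] w 0.0629
t 5.7 pos [0.5874 0.2763 0.0261] yaw_as_cover -0.0402 F [-1.1  0.4  0.7] M [-0.02  0.02  0.02] w 0.0631
```

Request:
{"name": "play_rows", "arguments": {"series": [{"fingers": 1,"dx": 0,"dy": 0,"dz": 15,"turn": 0},{"fingers": 1,"dx": 0,"dy": 0,"dz": 30,"turn": 0},{"fingers": 1,"dx": 0,"dy": 0,"dz": 30,"turn": 0},{"fingers": 1,"dx": 0,"dy": 0,"dz": 30,"turn": 0},{"fingers": 1,"dx": 0,"dy": 0,"dz": 25,"turn": 0}]}}

```text
clock: 6.12
position: [0.5779, 0.2728, 0.1481]
ee_rot: [0.01, -0.693, 0.721, -0.011]
contact_force: [0.9, 0.6, -2.5]
width: 0.0632
```

```bash
python3 - <<'E'
from st import *
p=get_image("side"); p=get_image("side");p=get_image("side"); s=st()
from scipy.spatial.transform import Rotation as Ro
q=s["ee_rot"]; print(Ro.from_quat([q[1],q[2],q[3],q[0]]).as_matrix()[:,2].round(3))
E
```

```text
t 6.2667 pos [0.5794 0.2734 0.1487] yaw_as_cover -0.0402 F [-0.4 -0.3 -2.8] M [-0.04  0.03  0.04] w 0.0631
[ 0.033 -0.    -0.999]
```

Request:
{"name": "play_rows", "arguments": {"series": [{"fingers": 1,"dx": -7,"dy": -11,"dz": 10,"turn": 0},{"fingers": 1,"dx": -14,"dy": -23,"dz": 10,"turn": 0.03},{"fingers": 1,"dx": -14,"dy": -23,"dz": 0,"turn": 0.03},{"fingers": 1,"dx": -14,"dy": -23,"dz": 0,"turn": 0.03},{"fingers": 1,"dx": -14,"dy": -23,"dz": 0,"turn": 0.03},{"fingers": 1,"dx": -14,"dy": -23,"dz": 0,"turn": 0.03},{"fingers": 1,"dx": -14,"dy": -23,"dz": 0,"turn": 0.03},{"fingers": 1,"dx": -14,"dy": -23,"dz": 0,"turn": 0.03},{"fingers": 1,"dx": -14,"dy": -23,"dz": 0,"turn": 0.03},{"fingers": 1,"dx": -14,"dy": -23,"dz": 0,"turn": 0.03},{"fingers": 1,"dx": -14,"dy": -23,"dz": 0,"turn": 0.03},{"fingers": 1,"dx": -14,"dy": -23,"dz": 0,"turn": 0},{"fingers": 1,"dx": -7,"dy": -11,"dz": 0,"turn": 0}]}}

```text
clock: 7.35
position: [0.3782, -0.0153, 0.1443]
ee_rot: [0.007, 0.8, -0.6, -0.007]
contact_force: [0.1, -0.3, -2.8]
width: 0.063
```

```bash
cat >> st.py <<'E'
from scipy.spatial.transform import Rotation as Ro
B=np.array([.531,.0144]); TH=.2585
def inbox(v): c,s=np.cos(TH),np.sin(TH); return np.array([c*v[0]+s*v[1],-s*v[0]+c*v[1]])
def rep(n=1):
    for _ in range(n): get_image("side")
    s=st(); q=s["ee_rot"]; z=Ro.from_quat([q[1],q[2],q[3],q[0]]).as_matrix()[:,2]
    g=np.array(s["position"])-.02*z
    print("tool z in box",inbox(z).round(3),"handle est in box mm",(inbox(g[:2]-B)*1000).round(1),(g[2]*1000).round(1),"dyaw to box",round(TH-(2*np.arctan2(q[2],q[1])+np.pi)%np.pi+np.pi/2-np.pi*0,3))
E
python3 -c "
from st import *
rep(3)"
```

```text
t 7.5 pos [ 0.3804 -0.014   0.1448] yaw_as_cover 0.2817 F [-0.1  0.2 -3. ] M [ 0.   -0.04 -0.05] w 0.0635
tool z in box [-0.016  0.002] handle est in box mm [-152.5   11. ] 164.8 dyaw to box -0.023
```

Request:
{"name": "play_rows", "arguments": {"series": [{"fingers": 1,"dx": 18,"dy": -7,"dz": -10,"turn": -0.023}]}}

```text
clock: 7.58
position: [0.3958, -0.0197, 0.1351]
ee_rot: [0.005, 0.792, -0.61, -0.007]
contact_force: [-0.0, -0.8, -2.9]
width: 0.0631
```

```bash
python3 - <<'E'
from st import *
rep(3)
p=get_image("side"); a=cv2.resize(p["pixels"][110:270,210:410][...,::-1],None,fx=3.5,fy=3.5,interpolation=cv2.INTER_CUBIC)
cv2.imwrite("pics/g4.png",a)
E
```

```text
t 7.7333 pos [ 0.3989 -0.0206  0.134 ] yaw_as_cover 0.2591 F [-0.4  0.7 -2.1] M [0.04 0.01 0.01] w 0.0633
tool z in box [-0.017  0.004] handle est in box mm [-136.4   -0.2] 154.0 dyaw to box -0.001
```

View pics/g4.png

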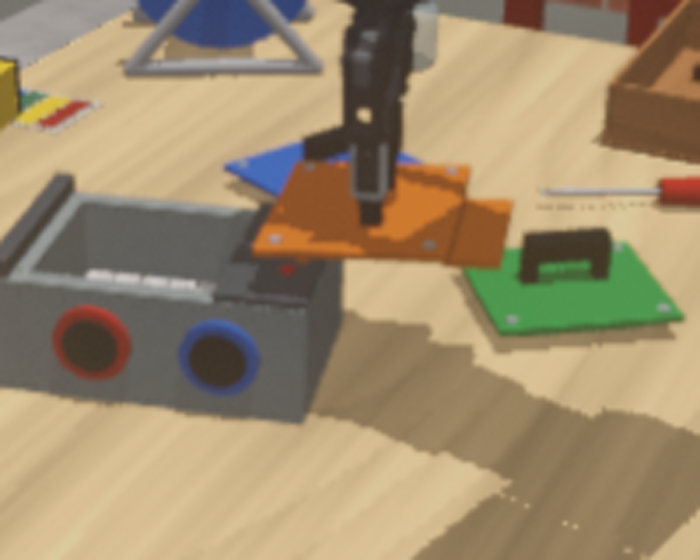

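Request:
{"name": "play_rows", "arguments": {"series": [{"fingers": 1,"dx": 0,"dy": 0,"dz": -14,"turn": 0},{"fingers": 1,"dx": 0,"dy": 0,"dz": 0,"turn": 0},{"fingers": 1,"dx": -1,"dy": 0,"dz": -5,"turn": 0},{"fingers": 1,"dx": -1,"dy": 0,"dz": -5,"turn": 0}]}}

```text
clock: 8.12
position: [0.3946, -0.0197, 0.1123]
ee_rot: [0.008, 0.795, -0.607, -0.007]
contact_force: [-7.9, -2.6, 13.7]
width: 0.0632
```

```bash
python3 -c "
from st import *
rep(2)"
```

```text
t 8.2167 pos [ 0.3948 -0.0195  0.112 ] yaw_as_cover 0.2655 F [-3.3 -1.3  3.3] M [-0.2   0.32 -0.01] w 0.0628
tool z in box [-0.021  0.002] handle est in box mm [-140.    2.] 132.0 dyaw to box -0.007
```

Request:
{"name": "play_rows", "arguments": {"series": [{"fingers": 1,"dx": -2,"dy": -1,"dz": -5,"turn": 0},{"fingers": 1,"dx": -2,"dy": -1,"dz": -5,"turn": 0},{"fingers": 1,"dx": -2,"dy": -1,"dz": -5,"turn": 0},{"fingers": 1,"dx": -2,"dy": -1,"dz": -4,"turn": 0}]}}

```text
clock: 8.55
position: [0.3848, -0.0227, 0.0986]
ee_rot: [0.008, 0.796, -0.606, -0.006]
contact_force: [-1.0, 1.1, 5.7]
width: 0.0635
```

```bash
python3 - <<'E'
from st import *
rep(2)
p=get_image("side"); a=cv2.resize(p["pixels"][110:270,210:410][...,::-1],None,fx=3.5,fy=3.5,interpolation=cv2.INTER_CUBIC)
cv2.imwrite("pics/g5.png",a)
E
```

```text
t 8.65 pos [ 0.3845 -0.0227  0.0983] yaw_as_cover 0.2698 F [-2.2 -0.3  4.9] M [0.08 0.19 0.02] w 0.0631
tool z in box [-0.022  0.   ] handle est in box mm [-150.7    1.5] 118.3 dyaw to box -0.011
```

View pics/g5.png

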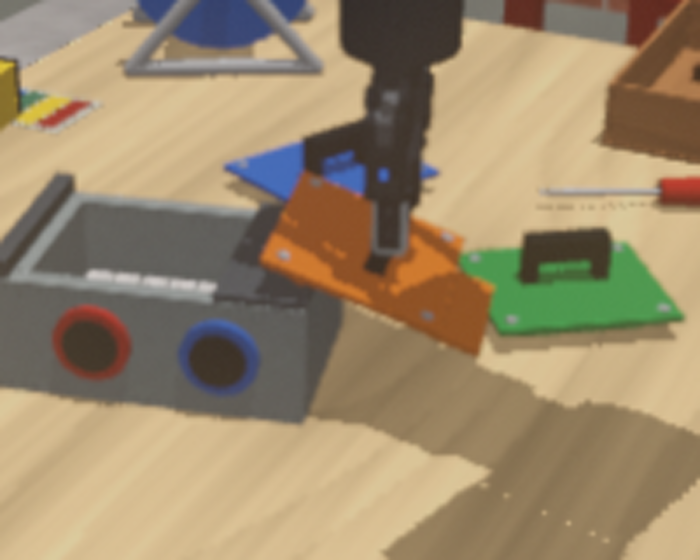

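Request:
{"name": "play_rows", "arguments": {"series": [{"fingers": 1,"dx": -1,"dy": 0,"dz": 12,"turn": 0},{"fingers": 1,"dx": 0,"dy": 0,"dz": 25,"turn": 0},{"fingers": 1,"dx": 0,"dy": 0,"dz": 25,"turn": 0},{"fingers": 1,"dx": 0,"dy": 0,"dz": 20,"turn": 0},{"fingers": 1,"dx": 10,"dy": 2,"dz": 5,"turn": 0},{"fingers": 1,"dx": 20,"dy": 5,"dz": 0,"turn": 0},{"fingers": 1,"dx": 20,"dy": 5,"dz": 0,"turn": 0},{"fingers": 1,"dx": 20,"dy": 5,"dz": 0,"turn": 0},{"fingers": 1,"dx": 20,"dy": 5,"dz": 0,"turn": 0},{"fingers": 1,"dx": 20,"dy": 5,"dz": 0,"turn": 0},{"fingers": 1,"dx": 20,"dy": 5,"dz": 0,"turn": 0},{"fingers": 1,"dx": 15,"dy": 4,"dz": 0,"turn": 0}]}}

```text
clock: 9.7
position: [0.5276, 0.0192, 0.1885]
ee_rot: [0.01, 0.797, -0.604, -0.011]
contact_force: [-0.7, 0.4, -2.4]
width: 0.063
```

```bash
cat > tilt.py <<'E'
from st import *
from fit import COV
from scipy.optimize import minimize
def measure(y=0,yaw=0.,g=None,pic=None):
    """fit handle (box x,z mm), pitch deg of the cover from orange pixels in side view"""
    p=get_image("side"); h=cv2.cvtColor(p["pixels"],cv2.COLOR_RGB2HSV)
    m=cv2.inRange(h,(5,150,40),(16,255,255)); m[:, :215]=0; m[:100]=0
    m=cv2.morphologyEx(m,cv2.MORPH_OPEN,np.ones((3,3))); c=max(cv2.findContours(m,0,1)[0],key=cv2.contourArea)
    f=np.zeros_like(m); cv2.drawContours(f,[c],-1,1,-1)
    def W(P,q):
        P=np.array(P,float)-[0,0,46]; t=np.radians(q[2]); X=P[:,0]*np.cos(t)-P[:,2]*np.sin(t)+q[0]; Z=P[:,2]*np.cos(t)+P[:,0]*np.sin(t)+q[1]
        Y=P[:,1]+y; c_,s_=np.cos(TH),np.sin(TH); return np.c_[B[0]*1e3+c_*X-s_*Y,B[1]*1e3+s_*X+c_*Y,Z]/1e3
    def sil(q):
        a=np.zeros((1680,2240),np.uint8)
        for b in COV[:2]: cv2.fillConvexPoly(a,cv2.convexHull((proj(p,W(b,q))*4).round().astype(np.int32)),1)
        return cv2.resize(a.astype(np.float32),(560,420),interpolation=cv2.INTER_AREA)
    hid=(p["pixels"].max(2)<60)&(f==0)
    cost=lambda q: (np.abs(sil(q)-f)*~hid).sum()/f.sum()
    r=minimize(cost,g,method="Nelder-Mead",options=dict(initial_simplex=[g]+[np.add(g,d) for d in np.diag([8,8,8])],xatol=.1,fatol=1e-4))
    print("cover fit: x,z,tilt",r.x.round(1),"cost",round(r.fun,3))
    if pic:
        a=cv2.resize(p["pixels"][...,::-1],None,fx=4,fy=4,interpolation=cv2.INTER_CUBIC)
        for b in COV[:3]:
            v=(proj(p,W(b,r.x))*4+2).astype(int)
            for i in range(8):
                for j in(1,2,4):
                    if i&j==0: cv2.line(a,tuple(map(int,v[i])),tuple(map(int,v[i|j])),(255,255,0),1)
        cv2.imwrite(pic,a[440:1000,800:1500])
    return r.x
E
python3 -c "
from tilt import *
rep(2); measure(g=[10,185,22],pic='pics/g6.png')"
```

```text
t 9.8 pos [0.5286 0.0192 0.1883] yaw_as_cover 0.2741 F [-0.1 -0.1 -3.2] M [-0.    0.07  0.03] w 0.0629
tool z in box [-0.028  0.004] handle est in box mm [-0.5  5.2] 208.3 dyaw to box -0.016
cover fit: x,z,tilt [  4.5 208.   17.1] cost 0.2
```

View pics/g6.png

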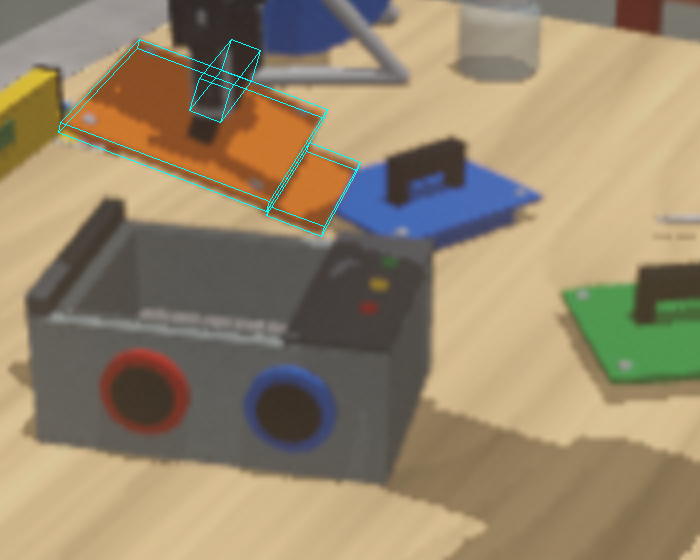

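```bash
python3 -c "
from tilt import *
for y in(2,5,8): measure(y=y,g=[2,208,17])"
```

```text
cover fit: x,z,tilt [  1.9 208.6  16.5] cost 0.211
cover fit: x,z,tilt [ -0.3 208.4  17.3] cost 0.222
cover fit: x,z,tilt [ -3.4 212.   17.4] cost 0.231
```

Request:
{"name": "play_rows", "arguments": {"series": [{"fingers": 1,"dx": 15,"dy": 1,"dz": 0,"turn": -0.016},{"fingers": 1,"dx": 13,"dy": 1,"dz": -10,"turn": 0},{"fingers": 1,"dx": 0,"dy": 0,"dz": -30,"turn": 0}]}}

```text
clock: 10.25
position: [0.5553, 0.0197, 0.1536]
ee_rot: [0.008, 0.791, -0.611, -0.006]
contact_force: [1.1, 0.4, -3.2]
width: 0.063
```

```bash
python3 -c "
from tilt import *
rep(2); measure(g=[28,170,17])"
```

```text
t 10.35 pos [0.5464 0.0203 0.1465] yaw_as_cover 0.2559 F [-1.8 -0.2 -3.5] M [-0.01  0.14 -0.04] w 0.0631
tool z in box [-0.04   0.008] handle est in box mm [17.2  1.6] 166.5 dyaw to box 0.003
cover fit: x,z,tilt [ 20.1 167.   17.7] cost 0.231
```

Request:
{"name": "play_rows", "arguments": {"series": [{"fingers": 1,"dx": 11,"dy": 1,"dz": 0,"turn": 0},{"fingers": 1,"dx": 2,"dy": 0,"dz": -14,"turn": 0}]}}

```text
clock: 10.57
position: [0.5629, 0.021, 0.1377]
ee_rot: [0.011, 0.791, -0.611, -0.012]
contact_force: [0.4, 1.3, -3.7]
width: 0.0631
```

```bash
python3 -c "
from tilt import *
rep(2); measure(g=[28,150,17])"
```

```text
t 10.6667 pos [0.5585 0.0212 0.1342] yaw_as_cover 0.2558 F [ 0.6 -0.1 -3.3] M [0.03 0.08 0.03] w 0.0633
tool z in box [-0.042  0.008] handle est in box mm [29.2 -0.6] 154.2 dyaw to box 0.003
cover fit: x,z,tilt [ 30.9 155.7  16.2] cost 0.292
```

Request:
{"name": "play_rows", "arguments": {"series": [{"fingers": 1,"dx": 1,"dy": 0,"dz": -18,"turn": 0}]}}

```text
clock: 10.8
position: [0.5626, 0.021, 0.1206]
ee_rot: [0.012, 0.791, -0.611, -0.012]
contact_force: [1.3, -0.5, -2.8]
width: 0.063
```

```bash
python3 -c "
from tilt import *
rep(2); measure(g=[28,138,17])"
```

```text
t 10.9 pos [0.5585 0.0213 0.1161] yaw_as_cover 0.2559 F [-1.2 -0.2 -2.9] M [-0.02  0.05  0.01] w 0.0629
tool z in box [-0.044  0.009] handle est in box mm [29.3 -0.5] 136.1 dyaw to box 0.003
cover fit: x,z,tilt [ 31.9 137.2  16.2] cost 0.315
```

Request:
{"name": "play_rows", "arguments": {"series": [{"fingers": 1,"dx": -12,"dy": -3,"dz": 0,"turn": 0},{"fingers": 1,"dx": -10,"dy": -3,"dz": 0,"turn": 0}]}}

```text
clock: 11.12
position: [0.5394, 0.0154, 0.1188]
ee_rot: [0.013, 0.792, -0.611, -0.015]
contact_force: [-0.3, -0.8, -3.1]
width: 0.0634
```

```bash
python3 -c "
from tilt import *
rep(2); measure(g=[5,138,17],pic='pics/g7.png')"
```

```text
t 11.2167 pos [0.5385 0.0151 0.1191] yaw_as_cover 0.2558 F [ 0.1  0.  -2.7] M [-0.01  0.    0.03] w 0.0631
tool z in box [-0.039  0.007] handle est in box mm [ 8.2 -1.4] 139.0 dyaw to box 0.003
cover fit: x,z,tilt [ 12.8 141.2  15.3] cost 0.327
```

View pics/g7.png

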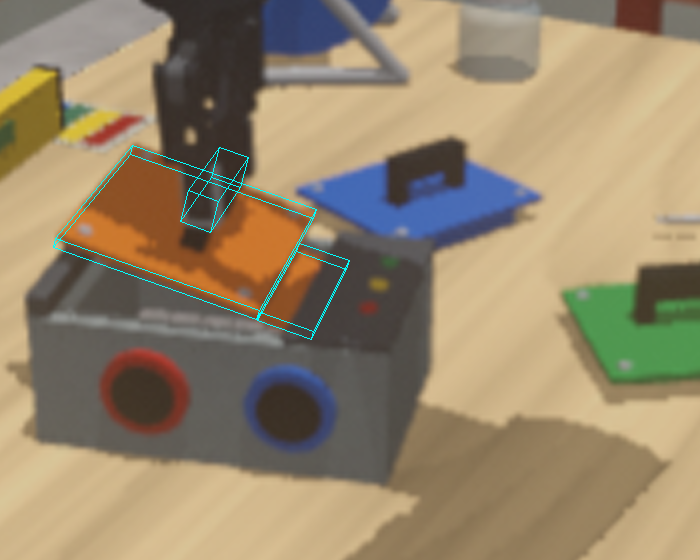

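Request:
{"name": "play_rows", "arguments": {"series": [{"fingers": 1,"dx": -2,"dy": 1,"dz": -3,"turn": 0},{"fingers": 1,"dx": 0,"dy": 0,"dz": 0,"turn": 0},{"fingers": 1,"dx": 0,"dy": 0,"dz": -3,"turn": 0},{"fingers": 1,"dx": 0,"dy": 0,"dz": -3,"turn": 0}]}}

```text
clock: 11.6
position: [0.5403, 0.0164, 0.1118]
ee_rot: [0.011, 0.791, -0.611, -0.011]
contact_force: [-1.5, -0.8, -3.1]
width: 0.0633
```

```bash
python3 -c "
from tilt import *
rep(1)"
```

```text
t 11.65 pos [0.5401 0.0164 0.1112] yaw_as_cover 0.2554 F [-0.3 -0.5 -3.7] M [-0.02 -0.01 -0.02] w 0.0633
tool z in box [-0.032  0.005] handle est in box mm [10.  -0.5] 131.2 dyaw to box 0.003
```

Request:
{"name": "play_rows", "arguments": {"series": [{"fingers": 1,"dx": -5,"dy": -1,"dz": -2,"turn": 0},{"fingers": 1,"dx": 0,"dy": 0,"dz": -3,"turn": 0},{"fingers": 1,"dx": 1,"dy": 0,"dz": -4,"turn": 0}]}}

```text
clock: 11.9
position: [0.5391, 0.0164, 0.1039]
ee_rot: [0.008, 0.791, -0.612, -0.01]
contact_force: [2.7, 4.7, 9.7]
width: 0.0634
```

```bash
python3 -c "
from tilt import *
rep(1)"
```

```text
t 11.95 pos [0.5396 0.0166 0.1035] yaw_as_cover 0.2547 F [1.4 3.1 6.8] M [ 0.37 -0.01 -0.08] w 0.0629
tool z in box [-0.024  0.006] handle est in box mm [ 9.3 -0.2] 123.5 dyaw to box 0.004
```

Request:
{"name": "play_rows", "arguments": {"series": [{"fingers": 1,"dx": 2,"dy": 0,"dz": -3,"turn": 0},{"fingers": 1,"dx": 2,"dy": 0,"dz": -3,"turn": 0},{"fingers": 1,"dx": 1,"dy": 0,"dz": -2,"turn": 0},{"fingers": 1,"dx": 0,"dy": 0,"dz": -2,"turn": 0}]}}

```text
clock: 12.28
position: [0.5471, 0.0184, 0.0964]
ee_rot: [0.005, 0.791, -0.612, -0.008]
contact_force: [1.5, 2.4, 5.9]
width: 0.0627
```

```bash
python3 -c "
from tilt import *
rep(1); measure(g=[13,117,4])"
```

```text
t 12.3333 pos [0.5473 0.0184 0.0962] yaw_as_cover 0.2538 F [1.7 3.4 6.4] M [0.27 0.11 0.04] w 0.0624
tool z in box [-0.017  0.007] handle est in box mm [17.1 -0.4] 116.2 dyaw to box 0.005
cover fit: x,z,tilt [ 32.  116.3  -5. ] cost 0.441
```

Request:
{"name": "play_rows", "arguments": {"series": [{"fingers": 1,"dx": -1,"dy": 0,"dz": -2,"turn": 0},{"fingers": 1,"dx": 0,"dy": 0,"dz": -2,"turn": 0},{"fingers": 1,"dx": 0,"dy": 0,"dz": 0,"turn": 0}]}}

```text
clock: 12.63
position: [0.5494, 0.019, 0.0938]
ee_rot: [0.002, 0.791, -0.612, -0.005]
contact_force: [-2.2, -0.1, 1.7]
width: 0.0634
```

```bash
python3 -c "
from tilt import *
rep(1); p=get_image('side'); cv2.imwrite('pics/g8.png',cv2.resize(p['pixels'][110:260,195:345][...,::-1],None,fx=4,fy=4,interpolation=cv2.INTER_CUBIC))"
```

```text
t 12.6833 pos [0.5494 0.019  0.0938] yaw_as_cover 0.2533 F [0.3 1.3 3.3] M [ 0.09  0.26 -0.12] w 0.0631
tool z in box [-0.01   0.006] handle est in box mm [19.2 -0.4] 113.8 dyaw to box 0.005
```

View pics/g8.png

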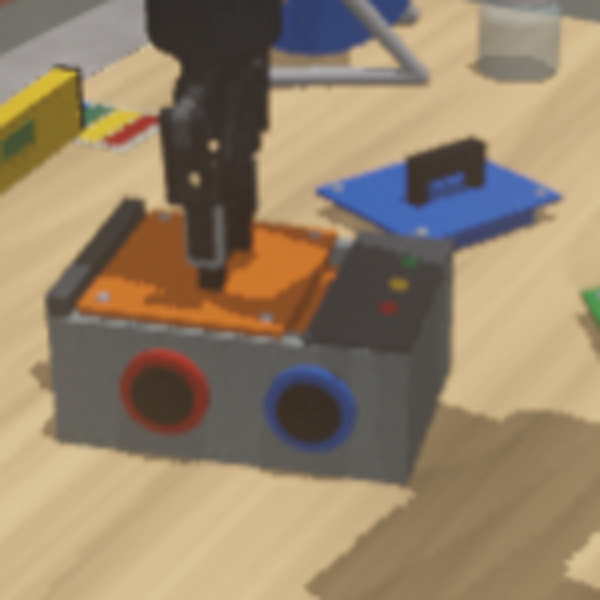

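Request:
{"name": "play_rows", "arguments": {"series": [{"fingers": 1,"dx": -5,"dy": -1,"dz": 1,"turn": 0},{"fingers": 1,"dx": 0,"dy": 0,"dz": 0,"turn": 0}]}}

```text
clock: 12.9
position: [0.5439, 0.0174, 0.0939]
ee_rot: [0.003, 0.791, -0.612, -0.005]
contact_force: [-1.7, -0.5, 0.3]
width: 0.0634
```

```bash
python3 -c "
from tilt import *
rep(1)"
```

```text
t 12.95 pos [0.5441 0.0175 0.0938] yaw_as_cover 0.2537 F [-0.9 -0.5  1.3] M [-0.12  0.43  0.04] w 0.063
tool z in box [-0.011  0.006] handle est in box mm [13.7 -0.5] 113.8 dyaw to box 0.005
```

Request:
{"name": "play_rows", "arguments": {"series": [{"fingers": -1,"dx": 0,"dy": 0,"dz": 0,"turn": 0},{"fingers": -1,"dx": 0,"dy": 0,"dz": 0,"turn": 0},{"fingers": -1,"dx": 0,"dy": 0,"dz": 0,"turn": 0},{"fingers": -1,"dx": 0,"dy": 0,"dz": 0,"turn": 0},{"fingers": -1,"dx": 0,"dy": 0,"dz": 10,"turn": 0},{"fingers": -1,"dx": 0,"dy": 0,"dz": 25,"turn": 0},{"fingers": -1,"dx": 0,"dy": 0,"dz": 35,"turn": 0},{"fingers": -1,"dx": 0,"dy": 0,"dz": 35,"turn": 0},{"fingers": -1,"dx": -20,"dy": -20,"dz": 20,"turn": 0},{"fingers": -1,"dx": -20,"dy": -30,"dz": 0,"turn": 0},{"fingers": -1,"dx": -20,"dy": -30,"dz": 0,"turn": 0},{"fingers": -1,"dx": -20,"dy": -30,"dz": 0,"turn": 0},{"fingers": -1,"dx": -20,"dy": -30,"dz": 0,"turn": 0},{"fingers": -1,"dx": -20,"dy": -30,"dz": 0,"turn": 0},{"fingers": -1,"dx": -20,"dy": -30,"dz": 0,"turn": 0},{"fingers": -1,"dx": 0,"dy": 0,"dz": 0,"turn": 0}]}}

```text
clock: 14.28
position: [0.4005, -0.1907, 0.2342]
ee_rot: [0.003, 0.793, -0.609, 0.003]
contact_force: [0.7, -0.4, -0.1]
width: 0.0856
```

```bash
python3 - <<'E'
from tilt import *
st(); p=get_image('side'); t=get_image('top')
a=cv2.resize(p['pixels'][130:250,195:345][...,::-1],None,fx=2.6,fy=2.6,interpolation=cv2.INTER_CUBIC)
b=cv2.resize(t['pixels'][110:250,230:370][...,::-1],None,fx=2.8,fy=2.8,interpolation=cv2.INTER_CUBIC)
def W(X,Y,Z): c,s=np.cos(TH),np.sin(TH); return [B[0]+(c*X-s*Y)/1e3,B[1]+(s*X+c*Y)/1e3,Z/1e3]
for q,im,(u,v),k in((p,a,(195,130),2.6),(t,b,(230,110),2.8)):
    for X in(6,24):
        for Y in(-32,32):
            x,y=(proj(q,[W(X,Y,126)])[0]-[u,v])*k; cv2.circle(im,(int(x),int(y)),2,(255,255,0),-1)
h=max(a.shape[0],b.shape[0]); pad=lambda i:np.pad(i,((0,h-i.shape[0]),(0,0),(0,0)))
cv2.imwrite('pics/g9.png',np.hstack([pad(a),pad(b)]))
for m in masks_of(t,"orange_grip"): print("top",round(m["p"],2),np.round(m["xy"]),(inbox(onz(t,[m["xy"]],.09)[0][:2]-B)*1000).round(1))
# orange plate region extents in box frame (plate top z=90)
hsv=cv2.cvtColor(t["pixels"],cv2.COLOR_RGB2HSV); m=cv2.inRange(hsv,(5,150,40),(16,255,255)); m[:, :230]=0; m[:,370:]=0; m[:110]=0; m[250:]=0
y,x=np.nonzero(cv2.morphologyEx(m,cv2.MORPH_OPEN,np.ones((3,3)))); P=onz(t,np.c_[x,y],.09)[:,:2]-B; P=np.array([inbox(v) for v in P])*1000
print("plate extent x",np.percentile(P[:,0],[.5,99.5]).round(1),"y",np.percentile(P[:,1],[.5,99.5]).round(1))
E
```

```text
t 14.2833 pos [ 0.4005 -0.1907  0.2342] yaw_as_cover 0.2618 F [ 0.7 -0.4 -0.1] M [ 0.02 -0.05  0.01] w 0.0856
top 0.88 [132. 263.] [-65.8 351.3]
top 0.66 [296. 170.] [23.4 -4.6]
top 0.64 [390. 287.] [-246.2 -117.3]
plate extent x [-43.1  80.9] y [-67.   66.5]
```

View pics/g9.png

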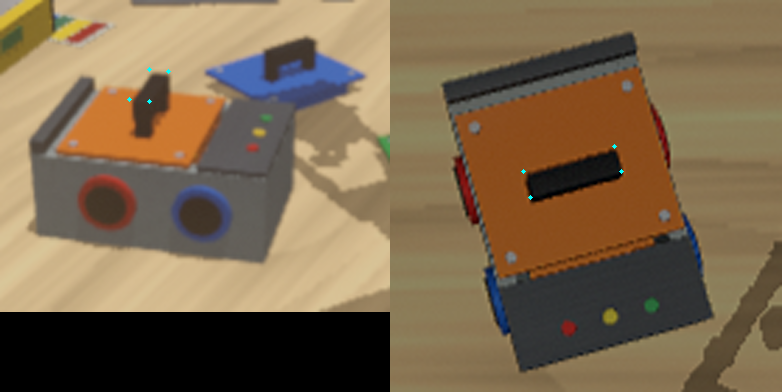

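```bash
python3 -c "
from rig import *
print(sign_off())"
```

```text
the job is handed in; nothing more can be done
None
```

I put the orange cover back on the power box and handed the job in; the clock read about 14 s of the 43 s allowed. `sign_off()` gives no verdict, so what follows is my own checking.

**What I did:**
- I gripped the cover by the ends of its handle, so it could pivot between the pads.
- I tilted it, lip down, by pressing its foot rib on the box's ledge.
- I slid the lip under the ledge and lowered it by the handle until it lay flat.
- I moved it back to mid pocket, let go and backed the arm away.

**Last checks:**
- **Position:** the top view puts the handle at about x = 13 mm and y = 0 mm in the box frame, against 15 and 0 for mid pocket. The arm's own reading before letting go was x = 13.7, y = -0.5.
- **Seating:** both views show the cover flat and in line with the box. The lip's root goes under the ledge.
- **Surroundings:** the gripper is clear of everything. The blue cover looks unmoved, though I did not measure it.

**What fell short or disagreed:**
- **Tilt:** the cover was at about 15–17° when the lip went in, not the 25° asked for. This is well above the judged limit of 5°.
- **Handle height:** the arm's estimate was 113.8 mm with the cover seated, against 116. I put this down to the grip shifting slightly.
- **Image fits:** the side-view fit was unreliable once the box hid part of the cover, so I set it aside. The network's centre for the cover (23, -5 mm) was off too, probably because the dark handle and the visible lip skew it, so I used the plate's edges instead.

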